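# Pull the lens edger's splash shield shut with the hook pole

### The arm

A 6-joint arm with a two-finger parallel gripper is mounted at the origin on the work surface. World frame = base frame: x ahead of the robot, y to its left, z up, the work surface at z = 0. Lengths are in mm, angles in rad, forces in N, time in s.
With the tool pointing down it reaches from about 275 to 1000 mm from the base axis. Payload 8.4 kg.
Tool frame: the origin (TCP) lies midway between the tips of the shut fingers; the grasp point (between the pads) lies 19 mm behind it; z points along the fingers, y is the line along which they close (so a half turn about z gives the same grasp; the last joint's range is limited). The gripper opens to 85 mm and grips with 20 to 120 N. Pads are 22 mm wide; open, the fingers measure 114 mm over their backs; the gripper's body (76 mm by 85 mm) begins 54 mm behind the grasp point. The pads swing forward as they close: fully open they stand 13 mm farther back than shut.
Start: joints at [1.122, 0.353, 1.633, -0, 1.155, -0.002], TCP at [270.05, 563.65, 231.281] pointing down, gripper open.
Joint ranges: [-2.63, 2.63], [-0.92, 2.1], [0.06, 2.66], [-1.3, 4.44], [0, 2.69], [-3.02, 3.02]. Speed limits (rad/s): [2.22, 2.22, 2.79, 3.14, 3.14, 3.14].

### API

Orientations are given as [roll, pitch, yaw] about the fixed x, y, z axes, in that order (R = Rz(yaw) Ry(pitch) Rx(roll)).
In Python, from rig import r gives the robot as it stands.
- The arm moves only by the shell command python3 -m inch 'ROWS' [OPENING] [FORCE]. ROWS is JSON, a list that holds one entry, the list of rows, each a list of 6 numbers: the shift along the tool's x, y, z scaled (see below), then the turn, a rotation vector about the tool's x, y, z scaled (see below). In form: [[[tx, ty, tz, wx, wy, wz], ...]]. A call has 1 to 8 rows; each row is the pose to reach, as a shift and turn from the pose commanded when the call began, along the tool's axes at that moment, turning the shorter way round; what a row does not reach only later rows make up. The controller multiplies each number of a shift by 20 cm and each number of a turn by pi rad. A row lasts 1/12 s, in which the tool goes at most 41.7 mm and 7.16 degrees, less where a joint would pass 70% of its speed; a pose out of reach is approached as far as the arm can. A call with a number of a shift or a turn outside -1 to 1 is refused whole. A call with a gripper value outside its range is refused whole. OPENING is the gripper's target within -1 to 1 (fully open at 1, half-way at 0, shut at -1), set as the call begins (- or left out, the last holds). The fingers move at their own pace and stop on an object; FORCE is the grip in N (left out, the last holds). Time passes only in rows, so rows that repeat a pose let the fingers close. It gives the time, the measured TCP pose, the force, the opening and the grip force at its end, in the units of the state.
- r.sense(): the state, without advancing time (a new reading comes with each control period).
- r.grab_frame(name): name is "scene" or "top" or "wrist"; returns the picture (400x640x3 uint8, red, green, blue); there is no depth.
- r.camera_info(name): a dict with "K" (3x3 intrinsics, pixels), "rvec" (rotation vector, rad) and "tvec" (3), from world to camera coordinates, as OpenCV has them; the wrist camera has in their place "mount" (4x4, takes a point from camera to tool coordinates, whose origin is the TCP and whose axes are the flange's). Camera axes: x right, y down, z forward; pixel columns grow to the right and rows downward; lengths in mm; the calibration is good to about 2 mm. A picture is of the moment at which its call begins: read the wrist's pose just before it. camera_info takes no time and is no camera call.
- r.sign_off(): hands the job in; it is judged then, once.
The state is a dict: "clock": time; "qpos": joint angles; "qvel": joint speeds; "joint_efforts": joint torques, N m; "eef_pos": TCP position; "tcp_rot": TCP orientation; "contact_force": force on the tool from outside, world axes, zero at the start; "wrist_torque": the same for the moment, N m; "opening": opening from 0.0 (shut) to 1.0 (fully open); "grasp_force": force on a finger pad.
Only numpy, scipy, OpenCV 4.12 (cv2) and the standard library are available. Lean on these libraries where they do the work, as an engineer would, in place of code of your own. Each camera call takes 0.05 s, during which the arm holds its last target. There are 200 camera calls.

### The job

The splash shield of the lens edger has been left up: take the hook pole from its cradle, put its hook through the ring on the shield and pull the shield down until it is fully home on its rubber seal, then keep it pressed there with a steady pull of about 16 N for two seconds so that the seal beds in. Be gentle: never load the machine with more than 25 N, and use only the pole on the shield. Then unhook, leave the shield shut, lay the pole back in its cradle the way it lay, let go, and leave the other things where they stand.

Things in the scene. Friction and masses are not known exactly. Their poses are not given: they have to be found in the camera images.
- pole: the loose, rigid hook pole, about 0.2 kg; origin and axes as handle. From the front (+x) end of its black rubber grip a 7 mm round steel rod runs along the centre line to 165 mm from the grip's centre, where it bends square to -z (down, as it lies): this bent end is the hook.
- handle (a point): centre of the pole's black rubber grip, 150 long (x), 24 wide (y), 28 high (z) in mm. x along the pole to the hook, z up as it lies in the cradle.
- hook_tip (a point): tip of the hook, the end of its bent part (7 mm diameter), at x = 165, z = -30 mm from handle in the pole's axes.
- cradle_seat (a point): seat of the grip's centre in the fixed grey cradle, 66 mm above the bench; x is the way the hook points, z up. Two forks at x = +56 and -56 mm, 12 thick, carry the grip's underside 52 mm above the bench between prongs 31 mm apart, flared at the top, 76 mm high. 100 mm of the grip is free between the forks, over a 12 mm high base plate.
- edger: the fixed lens edger, 260 x 300 mm, 333 high, navy below, cream above; origin at the centre of its underside, front to its own -x. Its front slopes at 45 degrees, rising away from the robot, from 130 mm before the origin at a height of 120 mm. Two aluminium rails on the slope, 204 mm apart inside, guide the shield.
- ring (a point): centre of the steel ring on the shield, which it moves with. It lies parallel to the shield, its centre 24.5 mm off the shield's face; hole 21 mm in diameter, 8 mm round bar, held by a bracket at its upper side. x up the slope (45 degrees up and away from the robot), y across the shield, z straight out of the slope (axis of the hole).
- shield (a joint): opening of the clear shield (130 x 196 mm, metal strips along two edges) along the slope in m: 0 = down on its rubber seal, 0.125 = fully up. It is stiff to slide (about 4 N to pull down) and stays where it is left. On the seal it stops hard: it gives less than 1 mm under a 16 N pull.
- spray: bystander: white plastic bottle, 60 mm diameter, 160 high; origin under its centre.
- lens_tray: bystander: blue open tray 130 x 100 x 35 mm; origin under its centre.
- jar: bystander: glass jar 60 mm diameter, 70 high; origin under its centre.
Not all that is in view belongs to the job. What is meant by the pole is not pink, and is the larger of those in its own colour.

How it is judged (in metres and radians):
On the way, in this order (a step that is already met when the one before it is completed fails the run):
1. the hook's tip is through the ring while the shield is still up (z of hook_tip in the frame of ring between -0.028 and -0.005 m and x of hook_tip in the frame of ring between -0.013 and 0.013 m and y of hook_tip in the frame of ring between -0.011 and 0.011 m and value of joint shield above 0.07 m), for 0.1 s.
2. the shield is home and kept pressed on its seal through the hooked pole, with more than 10 N, for a second (z of hook_tip in the frame of ring between -0.028 and -0.005 m and x of hook_tip in the frame of ring between -0.013 and 0.013 m and y of hook_tip in the frame of ring between -0.011 and 0.011 m and value of joint shield below 0.002 m and contact force between pole and edger above 10 N), for 1 s.
3. the pole is unhooked, clear of the ring (distance between hook_tip and ring above 0.06 m), for 0.1 s.
At the end, for the whole second after the job is handed in: the shield is shut (within 3 mm of home) and the pole lies at rest in the cradle the way it lay (grip's centre within 22 mm of the seat, seated within 4 mm in height, within 7 degrees of its direction, hook forward and pointing down) (value of joint shield below 0.003 m and horizontal distance between handle and cradle_seat below 0.022 m and z of handle in the frame of cradle_seat between -0.004 and 0.004 m and angle between the x axis of handle and the x axis of cradle_seat, either way round below 0.12 rad and x of hook_tip in the frame of cradle_seat above 0.1 m and z of hook_tip in the frame of handle below -0.02 m and height (world z) of hook_tip below 0.05 m and linear speed of pole below 0.02 m/s); the robot touches nothing.
It fails at once if the pole loads the machine with more than 25 N (contact force between pole and edger above 25 N).
It fails at once if the robot itself touches the machine or its shield (contact force between any of the fingers, the arm and edger above 1 N).
It fails at once if a bystander is moved by more than 15 mm (distance of any of spray, lens_tray, jar from where it was at the start of the episode above 0.015 m).
It also fails if it takes over 64 s, if anything falls off the work surface, if the arm or the gripper's body presses on something with over 40 N, if the wrist force passes 120 N, or if a joint passes its speed limit or range.

## Working session

There is one attempt and no reset: what is moved stays moved. The work goes in short steps, Python scripts to look and compute and a shell command to move; the robot and the scene stay as the last step left them, time stands still between calls to the robot, and variables do not carry over. Pictures are saved under pics/ and viewed, at most 14 in all, crops included, and the job is handed in when it is done.

```bash
ls; mkdir -p pics
python3 - <<'E'
from rig import r
import cv2
print(r.sense())
for n in ("scene","top","wrist"):
    im=r.grab_frame(n); cv2.imwrite(f"pics/{n}0.png",im[:,:,::-1]); print(n,r.camera_info(n))
E
```

```text
pics
{'clock': 0.0, 'qpos': array([ 1.12158246e+00,  3.53644485e-01,  1.63419723e+00, -1.21321457e-05,
        1.15519176e+00, -2.39261340e-03]), 'qvel': array([ 0.0010131 , -0.00040193,  0.00025387,  0.00089188,  0.00064467,
       -0.0024365 ]), 'joint_efforts': array([ 2.15641594e-03, -6.05253482e+01, -3.42069983e+01,  2.87389375e-04,
        9.24184278e-03,  6.44968145e-05]), 'eef_pos': array([269.84061275, 563.18100384, 230.53697743]), 'tcp_rot': array([-3.14015181e+00,  7.64494787e-06,  2.69477632e+00]), 'contact_force': array([ 0.68723344, -1.20739667,  0.46709238]), 'wrist_torque': array([ 0.03392808,  0.00343445, -0.01505385]), 'grasp_force': 0.0, 'opening': 0.9982489862129152}
scene {'K': array([[398.81166987,   0.        , 320.36181929],
       [  0.        , 398.81166987, 196.64511506],
       [  0.        ,   0.        ,   1.        ]]), 'rvec': array([ 2.17679786,  1.28194078, -0.43485991]), 'tvec': array([-223.35956126, -293.35942738, 1857.63215405])}
top {'K': array([[401.72315471,   0.        , 322.31153342],
       [  0.        , 401.72315471, 196.34648965],
       [  0.        ,   0.        ,   1.        ]]), 'rvec': array([ 2.13062842, -2.11674251,  0.206983  ]), 'tvec': array([ -51.25564728,  508.36706049, 1200.55555014])}
wrist {'K': array([[312.62136164,   0.        , 323.84649228],
       [  0.        , 312.62136164, 199.42739835],
       [  0.        ,   0.        ,   1.        ]]), 'mount': array([[ 1.79006234e-05, -9.62878124e-01, -2.69936509e-01,
         6.64957971e+01],
       [ 9.99999912e-01,  1.30112398e-04, -3.97803767e-04,
         5.69304093e-01],
       [ 4.18158631e-04, -2.69936478e-01,  9.62878041e-01,
        -1.42801393e+02],
       [ 0.00000000e+00,  0.00000000e+00,  0.00000000e+00,
         1.00000000e+00]])}
```

View pics/scene0.png

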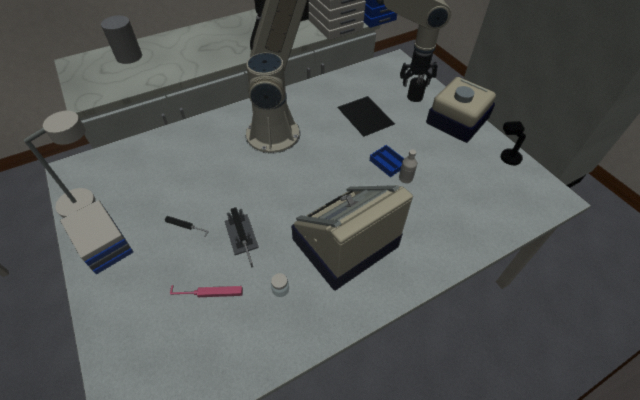

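View pics/top0.png

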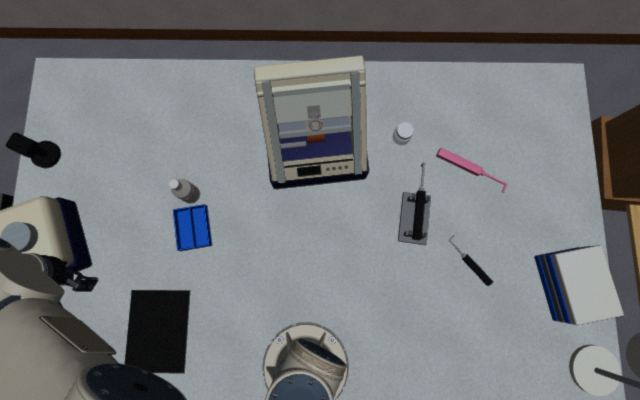

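The scene view shows the cradle with the black pole near (240,230). The edger is at (350,230), the pink pole at (205,291) and a small black pole at (185,224). In the top view the cradle and pole are at (416,215) with the hook at (422,165), the ring near (316,125), the jar at (404,132), the tray at (192,228) and the spray at (181,190).

```bash
cat > h.py <<'E'
import numpy as np, cv2
from scipy.spatial.transform import Rotation as R
from rig import r
def cam(n,s=None):
    c=r.camera_info(n)
    if n!="wrist":
        A=R.from_rotvec(c["rvec"]).as_matrix().T
        return c["K"],A,-A@c["tvec"]
    s=s or r.sense(); T=R.from_euler("xyz",s["tcp_rot"]).as_matrix()
    M=c["mount"]; return c["K"],T@M[:3,:3],T@M[:3,3]+s["eef_pos"]
def ray(n,p,s=None):
    K,A,o=cam(n,s); d=A@np.linalg.solve(K,[p[0],p[1],1]); return o,d/np.linalg.norm(d)
def onz(n,p,z,s=None):
    o,d=ray(n,p,s); return o+d*(z-o[2])/d[2]
def proj(n,P,s=None):
    K,A,o=cam(n,s); q=K@(A.T@(np.array(P,float)-o)); return q[:2]/q[2]
def tri(L):
    S=np.zeros((3,3));b=np.zeros(3)
    for o,d in L:
        Q=np.eye(3)-np.outer(d,d);S+=Q;b+=Q@o
    P=np.linalg.solve(S,b); return P,[np.linalg.norm((np.eye(3)-np.outer(d,d))@(P-o)) for o,d in L]
def go(pos,Rm,s=None):
    """row numbers from the measured pose to the target"""
    s=s or r.sense();T=R.from_euler("xyz",s["tcp_rot"])
    print("row",np.round(T.inv().apply(np.array(pos)-s["eef_pos"])/200,4),np.round((T.inv()*R.from_matrix(Rm)).as_rotvec()/np.pi,4),"at",np.round(s["eef_pos"],1),"F",np.round(s["contact_force"],1),"t",s["clock"])
E
python3 - <<'E'
import cv2,numpy as np
a=cv2.imread("pics/top0.png"); b=cv2.imread("pics/scene0.png")
A=cv2.resize(a[60:250,245:435],None,fx=3.1,fy=3.1,interpolation=cv2.INTER_CUBIC)
B=cv2.resize(b[175:295,215:415],None,fx=4,fy=4,interpolation=cv2.INTER_CUBIC)
cv2.imwrite("pics/a1.png",np.clip(A*1.6,0,255)); cv2.imwrite("pics/b1.png",np.clip(B*1.6,0,255))
E
```

```text
[ WARN:0@0.042] global loadsave.cpp:1063 imwrite_ Unsupported depth image for selected encoder is fallbacked to CV_8U.
```

View pics/a1.png

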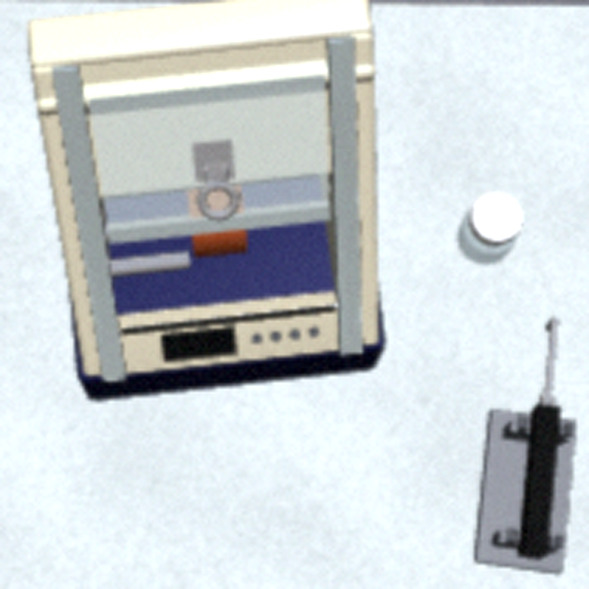

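View pics/b1.png

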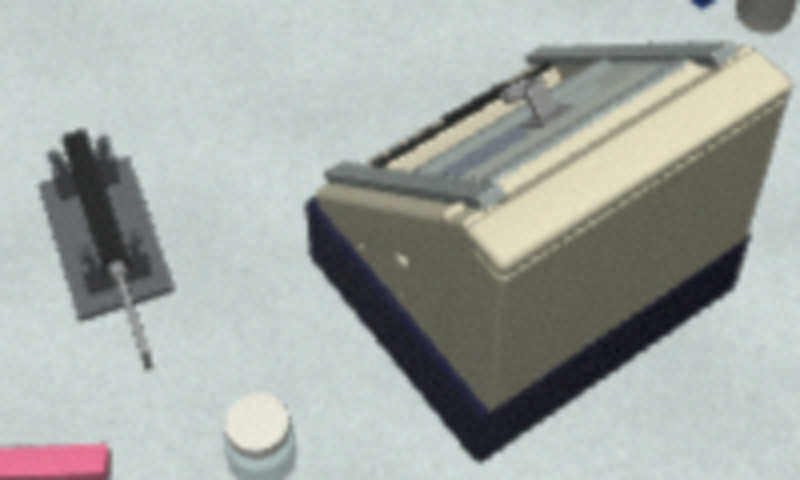

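Run:
```python
from h import *
np.set_printoptions(precision=1,suppress=True)
f=lambda x,y:(x/3.1+245,y/3.1+60)
g=lambda x,y:(x/4+215,y/4+175)
b,e=onz("top",f(533,553),80),onz("top",f(546,406),80)
k=onz("top",f(551,321),69)
print("grip",b,e,(b+e)/2,np.linalg.norm(e-b),"hook",k, np.degrees(np.arctan2(*(k-(b+e)/2)[[1,0]])))
P=[onz("top",f(*p),12) for p in((492,409),(577,417),(561,573),(475,563))]
print("plate",np.mean(P,0),[np.degrees(np.arctan2(*(P[i]-P[j])[[1,0]])) for i,j in((0,3),(1,2))])
# grip tops in scene for calibration check
print("grip scene",onz("scene",g(75,133),80),onz("scene",g(118,262),80))
print("ring",tri([ray("top",f(219,202)),ray("scene",g(517,92))]))
for p,q,z in(((90,100),(325,78),300),((95,400),(380,368),0),((115,235),(330,218),200),((120,325),(336,300),140)):
    u,v=onz("top",f(*p),z),onz("top",f(*q),z); w=u-v; print("edger y line",u,v,np.degrees(np.arctan2(-w[0],w[1])),np.linalg.norm(w))
```

```text
grip [ 377.3 -329.9   80. ] [ 521.4 -348.2   80. ] [ 449.4 -339.1   80. ] 145.24036772283736 hook [ 610.8 -359.6   69. ] -7.236930324736679
plate [ 448.1 -341.9   12. ] [np.float64(-7.990515464583852), np.float64(-8.293128361449613)]
grip scene [ 381.4 -328.2   80. ] [ 532.  -347.4   80. ]
ring (array([658.8, -27.5, 266.9]), [np.float64(0.8729601270693376), np.float64(0.8729601270692079)])
edger y line [735.   80.2 300. ] [ 756.6 -117.1  300. ] 6.227458533382257 198.46595916461564
edger y line [541.1 103.3   0. ] [ 577.6 -195.4    0. ] 6.9724695273306745 300.9616858377286
edger y line [651.7  66.5 200. ] [ 669.4 -128.2  200. ] 5.197485766465289 195.56130734590155
edger y line [584.   65.7 140. ] [ 610. -138.  140.] 7.266560482854391 205.40743679151853
```

Run:
```python
from h import *
go([600,-35,450],R.from_euler("xyz",[np.pi,0,np.radians(187)]).as_matrix())
```

```text
row [-2.7812 -1.9859 -1.0943] [-3.000e-04 -1.000e-04 -1.811e-01] at [269.9 563.3 230.7] F [-0.  -0.2  0.4] t 0.15
```

```bash
python3 -m inch '[[[-0.93,-0.66,-0.4,0,0,0],[-0.93,-0.66,-0.4,0,0,0],[-0.93,-0.66,-0.4,0,0,0],[-0.93,-0.66,-0.4,0,0,0],[-0.93,-0.66,-0.4,0,0,0],[-0.93,-0.66,-0.4,0,0,0],[-0.93,-0.66,-0.4,0,0,0]]]'; python3 -m inch '[[[-0.93,-0.66,-0.4,0,0,0],[-0.93,-0.66,-0.4,0,0,0],[-0.93,-0.66,-0.4,0,0,0],[-0.93,-0.66,-0.4,0,0,0],[-0.93,-0.66,-0.4,0,0,0],[-0.93,-0.66,-0.4,0,0,0],[-0.93,-0.66,-0.4,0,0,0]]]'; python3 -m inch '[[[-0.92,-0.66,-0.3,0,0,-0.18],[-0.92,-0.66,-0.3,0,0,-0.18],[-0.92,-0.66,-0.3,0,0,-0.18],[-0.92,-0.66,-0.3,0,0,-0.18],[-0.92,-0.66,-0.3,0,0,-0.18],[-0.92,-0.66,-0.3,0,0,-0.18],[-0.92,-0.66,-0.3,0,0,-0.18],[-0.92,-0.66,-0.3,0,0,-0.18]]]'
python3 - <<'E'
from h import *
import json
s=r.sense();im=r.grab_frame("wrist");cv2.imwrite("pics/w1.png",im[:,:,::-1])
print(s); json.dump([s["eef_pos"].tolist(),s["tcp_rot"].tolist()],open("w1.json","w"))
E
```

```text
clock: 0.73
eef_pos: [383.5, 360.6, 313.7]
tcp_rot: [3.14, 0.003, 2.692]
contact_force: [1.0, 0.5, -0.2]
opening: 0.997
grasp_force: 0.0
clock: 1.32
eef_pos: [494.3, 161.1, 393.3]
tcp_rot: [3.141, 0.004, 2.691]
contact_force: [-0.1, -0.0, 1.0]
opening: 1.003
grasp_force: 0.0
clock: 1.98
eef_pos: [601.0, -34.5, 450.5]
tcp_rot: [3.141, -0.001, -3.025]
contact_force: [-0.4, 0.7, -0.5]
opening: 1.001
grasp_force: 0.0
{'clock': 1.9833, 'qpos': array([-6.01258355e-02,  1.91282545e-01,  1.37951236e+00,  4.06560536e-04,
        1.57167465e+00, -1.74707497e+00]), 'qvel': array([ 0.03980239, -0.01899766,  0.03792285,  0.01326754,  0.00185931,
        0.01475195]), 'joint_efforts': array([ -2.09265366, -53.85174036, -41.02821708,  -0.31815212,
        -0.08135663,  -0.2823764 ]), 'eef_pos': array([601.01639624, -34.53792616, 450.53940609]), 'tcp_rot': array([ 3.14103861e+00, -7.92011273e-04, -3.02543944e+00]), 'contact_force': array([-0.3545579 ,  0.66113834, -0.47563385]), 'wrist_torque': array([-0.02789192,  0.01931745,  0.01119923]), 'grasp_force': 0.0, 'opening': 1.0011928715746101}
```

View pics/w1.png

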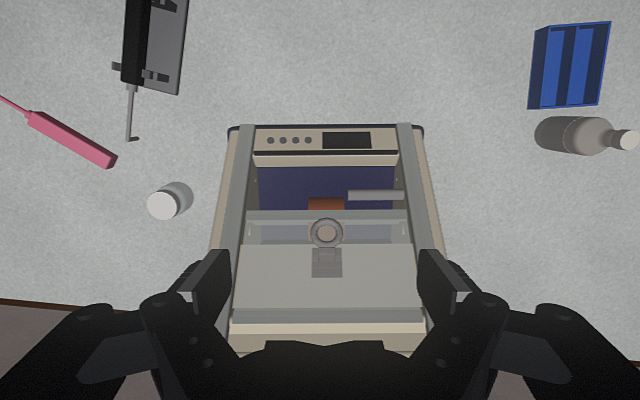

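The wrist view shows the ring at about (326.5,232) with its bracket below it, and the rails running upright in the image. The pole's hook corner is at (129,139), and the front end of the grip is at (132,84).

Run:
```python
from h import *
import json
np.set_printoptions(precision=1,suppress=True)
a=json.load(open("w1.json"));s=dict(eef_pos=np.array(a[0]),tcp_rot=a[1])
f=lambda x,y:(x/3.1+245,y/3.1+60)
w,t,c=ray("wrist",(326.5,232),s),ray("top",f(219,202)),ray("scene",(344.2,198))
print(tri([w,t]),tri([w,c]),tri([w,t,c]))
# front panel corners at slope start, z=120: cream front edge in wrist
for p,q,z in(((231,131),(424,131),120),((228,127),(424,127),120)):
    u,v=onz("wrist",p,z,s),onz("wrist",q,z,s);d=v-u;print("front",u,v,np.linalg.norm(d),np.degrees(np.arctan2(-d[0],d[1])))
for z in (250,):print("shield strip",*[onz("wrist",p,z,s) for p in((247,213),(407,213))])
print("hook",onz("wrist",(130,139),66,s),"grip front",onz("wrist",(132,84),66,s))
g=cv2.cvtColor(cv2.imread("pics/w1.png")[190:290,240:420],cv2.COLOR_BGR2GRAY)
print(cv2.HoughCircles(cv2.resize(g,None,fx=4,fy=4,interpolation=2),cv2.HOUGH_GRADIENT,1,200,param1=100,param2=30,minRadius=30,maxRadius=90)/np.array([4,4,4])+np.array([240,190,0]))
```

```text
(array([621.5, -30.1, 368.1]), [np.float64(1.725593186255056), np.float64(1.7255931862549452)]) (array([661.1, -26.5, 269.7]), [np.float64(1.5866414330111196), np.float64(1.5866414330111092)]) (array([659.9, -26.9, 268.4]), [np.float64(2.910183203480018), np.float64(2.4568563886229287), np.float64(0.5473764334419875)])
front [ 577.9 -176.2  120. ] [544.7 107.9 120. ] 285.96270220821657 6.654496708488353
front [ 572.6 -180.8  120. ] [539.  106.7 120. ] 289.43160096805985 6.654822684621436
shield strip [ 656.8 -117.8  250. ] [635.5  65.6 250. ]
hook [ 615.2 -357.6   66. ] grip front [ 527.7 -350.1   66. ]
[[[326.6 234.1  16.6]]]
```

```bash
python3 -m inch '[[[-0.6,0,0,0,0,0],[-0.6,0,0,0,0,0],[-0.6,0,0,0,0,0],[-0.6,0,0,0,0,0],[-0.6,0,0,0,0,0]]]'
python3 - <<'E'
from h import *
import json
np.set_printoptions(precision=1,suppress=True)
s=r.sense();im=r.grab_frame("wrist")[:,:,::-1];cv2.imwrite("pics/w2.png",im)
json.dump([s["eef_pos"].tolist(),s["tcp_rot"].tolist()],open("w2.json","w"))
g=cv2.cvtColor(np.ascontiguousarray(im[70:170,240:420]),cv2.COLOR_BGR2GRAY)
print(cv2.HoughCircles(cv2.resize(g,None,fx=4,fy=4,interpolation=2),cv2.HOUGH_GRADIENT,1,200,param1=100,param2=30,minRadius=30,maxRadius=90)/np.array([4,4,4])+np.array([240,70,0]))
cv2.imwrite("pics/w2c.png",cv2.resize(im[0:200,200:440],None,fx=3,fy=3,interpolation=2))
E
```

```text
clock: 2.45
eef_pos: [720.1, -17.1, 448.3]
tcp_rot: [3.141, -0.004, -3.021]
contact_force: [-0.7, -0.2, -0.5]
opening: 1.0
grasp_force: 0.0Traceback (most recent call last):
  File "<stdin>", line 7, in <module>
TypeError: unsupported operand type(s) for /: 'NoneType' and 'int'
```

```bash
python3 -c "
import cv2
im=cv2.imread('pics/w2.png');cv2.imwrite('pics/w2c.png',cv2.resize(im[0:200,200:440],None,fx=3,fy=3,interpolation=2))"
```

```text
(no output)
```

View pics/w2c.png

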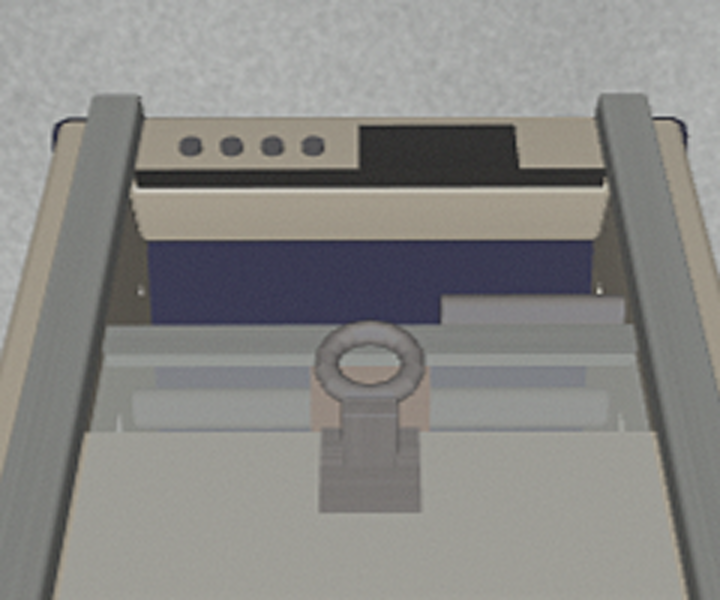

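The second wrist view shows the ring's hole at crop (370,364), which is pixel (323.3,121.3), central between the rails.

Run:
```python
from h import *
import json
np.set_printoptions(precision=1,suppress=True)
S=[]
for k in(1,2):
    a=json.load(open(f"w{k}.json"));S.append(dict(eef_pos=np.array(a[0]),tcp_rot=a[1]))
W=[ray("wrist",(326.5,232),S[0]),ray("wrist",(323.3,121.3),S[1])]
print("ww",tri(W),"all",tri(W+[ray("scene",(344.2,198)),ray("top",(315.6,125.2))]))
# front: rail ends
u,v=onz("wrist",(200+116/3,96/3),125,S[1]),onz("wrist",(200+624/3,96/3),125,S[1]);d=v-u
print("rail ends",u,v,(u+v)/2,np.linalg.norm(d),np.degrees(np.arctan2(-d[0],d[1])))
# target preview: cradle grasp pose, tool tilted 35 deg (tips toward -x of the pole)
```

```text
ww (array([662.5, -25. , 267.9]), [np.float64(0.09102700992247799), np.float64(0.09102700992247698)]) all (array([660.7, -26.4, 267.9]), [np.float64(2.232969378454225), np.float64(2.257706850978937), np.float64(1.381165894557427), np.float64(3.1597935654857765)])
rail ends [ 563.8 -152.1  125. ] [536.2  74.6 125. ] [550.  -38.7 125. ] 228.3392710972105 6.938532934788296
```

```bash
cat >> h.py <<'E'
SEAT=np.array([451,-340,66.]); YP=np.radians(-7.8); TILT=np.radians(35)
RING=np.array([661.5,-25.7,268.]); YE=np.radians(6.75)
c,s_=np.cos(TILT),np.sin(TILT)
TP=np.array([[-c,0,-s_],[0,1,0],[s_,0,-c]])      # tool axes in the pole's frame
RC=R.from_euler("z",YP).as_matrix(); RT=RC@TP     # pole / tool orientation in the cradle
E
python3 - <<'E'
from h import *
go(SEAT-180*RT[:,2],RT); go(SEAT-80*RT[:,2],RT)
E
```

```text
row [ 1.0222 -1.5711  1.1828] [-0.0248  0.1925  0.0792] at [719.1 -17.6 449.7] F [-0.2 -0.1  0.3] t 2.5
row [ 1.2984 -1.4986  1.5932] [-0.0248  0.1925  0.0792] at [719.1 -17.6 449.7] F [-0.2 -0.1  0.3] t 2.5
```

```bash
python3 -m inch '[[[0.5,-0.8,0.4,0,0,0],[0.5,-0.8,0.4,0,0,0],[0.5,-0.8,0.4,0,0,0],[0.5,-0.8,0.4,0,0,0],[0.5,-0.8,0.4,0,0,0],[0.5,-0.8,0.4,0,0,0]]]' ; python3 -m inch '[[[0.52,-0.77,0.78,-0.025,0.19,0.08],[0.52,-0.77,0.78,-0.025,0.19,0.08],[0.52,-0.77,0.78,-0.025,0.19,0.08],[0.52,-0.77,0.78,-0.025,0.19,0.08],[0.52,-0.77,0.78,-0.025,0.19,0.08],[0.52,-0.77,0.78,-0.025,0.19,0.08],[0.52,-0.77,0.78,-0.025,0.19,0.08],[0.52,-0.77,0.78,-0.025,0.19,0.08]]]'
python3 - <<'E'
from h import *
import json
s=r.sense();im=r.grab_frame("wrist")[:,:,::-1];cv2.imwrite("pics/w3.png",im)
json.dump([s["eef_pos"].tolist(),s["tcp_rot"].tolist()],open("w3.json","w"))
go(SEAT-80*RT[:,2],RT); print(s["qpos"])
print(proj("wrist",SEAT,s))
E
```

```text
clock: 3.0
eef_pos: [634.1, -194.1, 369.3]
tcp_rot: [-3.141, -0.005, -3.026]
contact_force: [0.7, -0.5, -0.5]
opening: 0.999
grasp_force: 0.0
clock: 3.67
eef_pos: [552.9, -355.1, 214.1]
tcp_rot: [3.139, -0.603, 3.001]
contact_force: [0.0, 0.0, 0.9]
opening: 1.001
grasp_force: 0.0
row [0.0014 0.0006 0.5138] [ 0.0011  0.0036 -0.0011] at [ 554.1 -354.6  216.2] F [-0.8  0.7  1.2] t 3.7167
[-0.47670536  0.7517729   1.14272158 -0.19190305  1.81992574 -1.89845482]
[324.23316158 176.81741534]
```

View pics/w3.png

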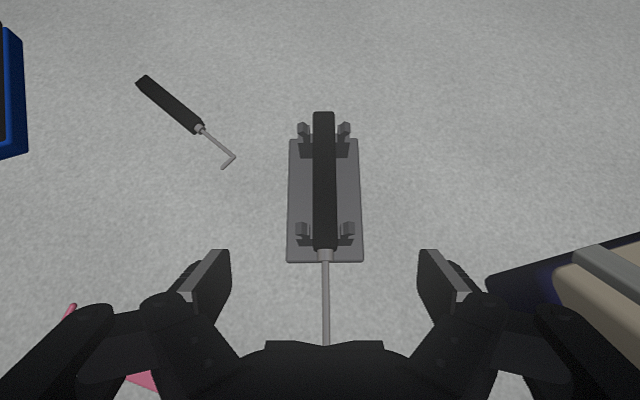

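The grip is centred in the wrist view, with its top face running from (324,112) to (325,250).

```bash
python3 - <<'E'
from h import *
import json
a=json.load(open("w3.json"));s=dict(eef_pos=np.array(a[0]),tcp_rot=a[1])
b,e=onz("wrist",(324,113),80,s),onz("wrist",(325,248),80,s)
print(b,e,(b+e)/2,np.linalg.norm(e-b),np.degrees(np.arctan2(*(e-b)[[1,0]])))
E
python3 -m inch '[[[0,0,0.3,0,0.0036,0],[0,0,0.51,0,0.0036,0],[0,0,0.51,0,0.0036,0],[0,0,0.51,0,0.0036,0],[0,0,0.51,0,0.0036,0]]]'
python3 -c "
from h import *
go(SEAT+21*RT[:,2],RT)"
```

```text
[ 382.54661025 -330.47185596   80.        ] [ 528.2337611  -350.39947046   80.        ] [ 455.39018568 -340.43566321   80.        ] 147.0437205097731 -7.788788157798079
clock: 4.13
eef_pos: [498.2, -346.4, 133.8]
tcp_rot: [-3.141, -0.609, 3.002]
contact_force: [0.5, -0.6, 0.9]
opening: 1.005
grasp_force: 0.0
row [ 0.0018 -0.0011  0.5193] [ 0.0006  0.0006 -0.0009] at [ 498.2 -346.4  133.8] F [ 0.5 -0.6  0.9] t 4.1333
```

```bash
sed -i 's/\[451,-340,66.\]/[454,-340.4,66.]/' h.py
python3 -m inch '[[[-0.01,0,0.2,0,0,0],[-0.01,0,0.35,0,0,0],[-0.01,0,0.45,0,0,0],[-0.01,0,0.51,0,0,0],[-0.01,0,0.51,0,0,0],[-0.01,0,0.51,0,0,0]]]'
python3 -m inch '[[[0,0,0,0,0,0],[0,0,0,0,0,0],[0,0,0,0,0,0],[0,0,0,0,0,0],[0,0,0,0,0,0],[0,0,0,0,0,0],[0,0,0,0,0,0],[0,0,0,0,0,0]]]' -1 110
python3 -c "
from h import *
go(SEAT+21*RT[:,2],RT);print(r.sense())"
```

```text
clock: 4.63
eef_pos: [442.8, -339.8, 48.3]
tcp_rot: [-3.141, -0.609, 3.001]
contact_force: [-0.4, 0.9, -0.4]
opening: 1.001
grasp_force: 0.0
clock: 5.3
eef_pos: [441.2, -339.5, 47.0]
tcp_rot: [3.141, -0.611, 3.001]
contact_force: [2.1, -0.0, 5.2]
opening: 0.267
grasp_force: 107.9
row [ 0.0021  0.004  -0.0098] [ 0.0009 -0.     -0.0011] at [ 441.2 -339.5   47. ] F [ 2.1 -0.   5.2] t 5.3
{'clock': 5.3, 'qpos': array([-0.52565858,  0.78228536,  1.50665963, -0.21903543,  1.43182361,
       -1.86063443]), 'qvel': array([ 0.00050408, -0.00095107,  0.00094534,  0.00016258,  0.00033041,
       -0.00053451]), 'joint_efforts': array([-9.19466391e-01, -7.35582376e+01, -2.14899623e+01, -9.22933985e-01,
        2.76434384e+00,  2.49910617e-02]), 'eef_pos': array([ 441.17845862, -339.45045494,   46.95446119]), 'tcp_rot': array([ 3.14117743, -0.61096322,  3.00119004]), 'contact_force': array([ 2.1420872 , -0.01473769,  5.20421794]), 'wrist_torque': array([ 0.01720703, -0.05811373, -0.00644304]), 'grasp_force': 107.88428664207458, 'opening': 0.26678183748056483}
```

```bash
cat >> h.py <<'E'
import json,os
def tp(s): return R.from_euler("xyz",s["tcp_rot"]).as_matrix(),np.array(s["eef_pos"])
if os.path.exists("g.json"):
    d=json.load(open("g.json")); GR,Gp=np.array(d[0]),np.array(d[1])  # pole in tool frame
RE=R.from_euler("z",YE).as_matrix()@R.from_euler("y",-45,degrees=True).as_matrix() # ring axes = pole axes when hooked
TIP=np.array([165,0,-30.])
def pole(s):
    T,p=tp(s); return T@GR,p+T@Gp
def tool_for(tip,Rp):
    T=Rp@GR.T; h=tip-Rp@TIP; return h-T@Gp,T
def tipstate(s=None):
    s=s or r.sense();A,p=pole(s);t=p+A@TIP
    print("tip",np.round(t,1),"in ring0",np.round(RE.T@(t-RING),1),"F slope",np.round(RE.T@s["contact_force"],1),"grip",round(s["grasp_force"]),"t",s["clock"])
E
python3 - <<'E'
from h import *
s=r.sense();T,p=tp(s)
json.dump([(T.T@RC).tolist(),(T.T@(SEAT-p)).tolist(),s["eef_pos"].tolist(),s["tcp_rot"].tolist()],open("g.json","w"))
E
python3 -m inch '[[[0.06,0,-0.08,0,0,0],[0.25,0,-0.35,0,0,0],[0.4,0,-0.6,0,0,0],[0.574,0,-0.819,0,0,0],[0.574,0,-0.819,0,0,0],[0.574,0,-0.819,0,0,0],[0.574,0,-0.819,0,0,0]]]'
python3 - <<'E'
from h import *
tipstate(); s=r.sense()
im=r.grab_frame("top")[:,:,::-1];cv2.imwrite("pics/t2.png",im); b=r.grab_frame("scene")[:,:,::-1];cv2.imwrite("pics/s2.png",b)
A,p=pole(s)
for q in([165,0,0],[165,0,-30],[75,0,0]):print(q,proj("top",p+A@q),proj("scene",p+A@q))
u=proj("top",p+A@[140,0,0]).astype(int);v=proj("scene",p+A@[140,0,0]).astype(int);print(u,v)
f=lambda i,u:cv2.resize(np.ascontiguousarray(i[u[1]-35:u[1]+35,u[0]-35:u[0]+35]),None,fx=5.6,fy=5.6,interpolation=2)
cv2.imwrite("pics/c2.png",np.clip(np.hstack([f(im,u),f(b,v)])*1.6,0,255).astype(np.uint8))
p2,T=tool_for(RING+60*RE[:,2],RE);go(p2,T)
E
```

```text
clock: 5.88
eef_pos: [442.1, -340.3, 250.0]
tcp_rot: [-3.139, -0.606, 2.999]
contact_force: [0.1, 0.1, -1.7]
opening: 0.266
grasp_force: 107.6
tip [ 618.5 -363.7  240. ] in ring0 [ -78.1 -330.6   38.5] F slope [-1.1  0.1 -1.3] grip 108 t 5.8833
[165, 0, 0] [443.35188973 140.19266025] [241.6666566 230.4495331]
[165, 0, -30] [440.034439   143.76866314] [243.08622541 235.90460496]
[75, 0, 0] [440.32049304 173.22133614] [234.50032936 208.15625607]
[442 149] [239 224]
row [-0.1733  1.4781  0.2043] [ 0.0173 -0.2487 -0.0817] at [ 440.6 -339.2  245.5] F [-1.1 -0.2 -3. ] t 5.9833
```

View pics/c2.png

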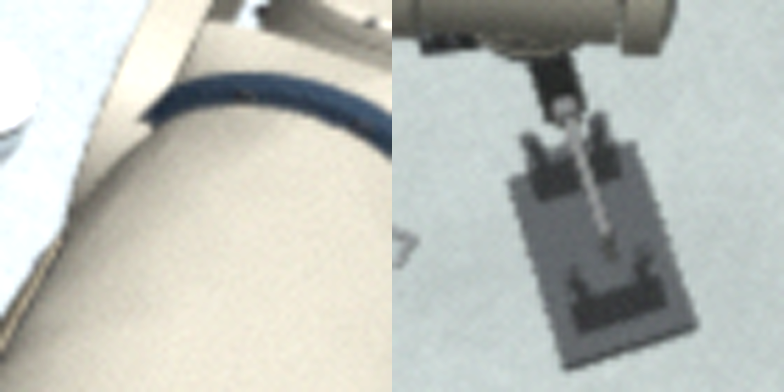

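The right crop (scene camera) shows the hook corner at (242.6,231.9), where (241.7,230.4) was predicted. The held pose is confirmed; the top view is blocked by the arm.

```bash
python3 -m inch '[[[-0.08,0.3,0.1,0.017,-0.249,-0.082],[-0.08,0.7,0.1,0.017,-0.249,-0.082],[-0.08,0.7,0.1,0.017,-0.249,-0.082],[-0.08,0.7,0.1,0.017,-0.249,-0.082],[-0.08,0.7,0.1,0.017,-0.249,-0.082],[-0.08,0.7,0.1,0.017,-0.249,-0.082],[-0.08,0.7,0.1,0.017,-0.249,-0.082],[-0.08,0.7,0.1,0.017,-0.249,-0.082]]]'
python3 - <<'E'
from h import *
tipstate();print(r.sense()["qpos"])
p2,T=tool_for(RING+60*RE[:,2],RE);go(p2,T)
E
```

```text
clock: 6.65
eef_pos: [458.1, -199.6, 218.2]
tcp_rot: [3.135, 0.174, -3.027]
contact_force: [0.6, 0.3, -1.7]
opening: 0.269
grasp_force: 108.1
tip [ 590.6 -183.4  336.1] in ring0 [ -14.7 -148.3  111. ] F slope [-0.8  0.2 -1.6] grip 108 t 6.65
[-0.48475951  0.09918033  2.00984675  0.13255174  0.89676665 -2.24628968]
row [-0.2045  0.7393  0.1717] [ 0.0011 -0.0002  0.    ] at [ 458.1 -199.6  218.2] F [ 0.6  0.3 -1.7] t 6.65
```

```bash
python3 -m inch '[[[-0.2,0.2,0.17,0.001,0,0],[-0.2,0.4,0.17,0.001,0,0],[-0.2,0.6,0.17,0.001,0,0],[-0.2,0.74,0.17,0.001,0,0],[-0.2,0.74,0.17,0.001,0,0],[-0.2,0.74,0.17,0.001,0,0]]]'
python3 - <<'E'
from h import *
s=r.sense();b=r.grab_frame("scene")[:,:,::-1];a=r.grab_frame("wrist")[:,:,::-1];t=r.grab_frame("top")[:,:,::-1]
cv2.imwrite("pics/w4.png",a)
tipstate(s);A,p=pole(s)
for n in("scene","top","wrist"):print(n,[np.round(proj(n,P,s),1) for P in(p+A@TIP,p+A@[165,0,0],RING)])
f=lambda i,c,h,k:cv2.resize(np.ascontiguousarray(i[c[1]-h:c[1]+h,c[0]-h:c[0]+h]),None,fx=k,fy=k,interpolation=2)
cv2.imwrite("pics/c4.png",np.clip(np.hstack([f(b,(340,195),35,5.6),f(t,(318,125),35,5.6)])*1.6,0,255).astype(np.uint8))
p2,T=tool_for(RING-14*RE[:,2],RE);go(p2,T)
E
```

```text
clock: 7.15
eef_pos: [489.0, -46.3, 193.2]
tcp_rot: [3.14, 0.17, -3.023]
contact_force: [0.3, -0.4, -1.1]
opening: 0.266
grasp_force: 108.5
tip [621.9 -29.  310.6] in ring0 [ 2.1  1.3 58.2] F slope [-0.7 -0.5 -1. ] grip 108 t 7.15
scene [array([338.3, 181.8]), array([334.5, 173.3]), array([344.9, 198.2])]
top [array([315.6, 132.6]), array([316.5, 137.7]), array([314.7, 123.9])]
wrist [array([330.2, 777.6]), array([332.6, 947.2]), array([325.3, 613.5])]
row [-0.1973  0.0128  0.3094] [-0.0007 -0.0004 -0.0001] at [489.9 -49.3 194.3] F [ 0.3 -1.4 -1.2] t 7.3
```

View pics/c4.png

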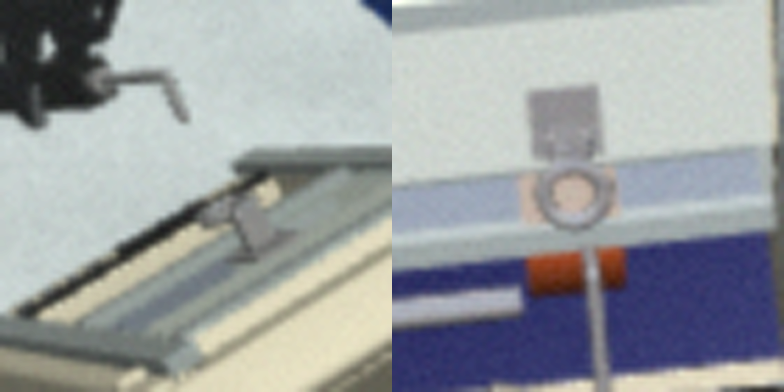

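The scene crop shows the hook corner at (335.4,173.4) and its tip at (337.9,181.4). The top crop shows the ring at (315.1,124.5) and the hook end at (317.7,134). Both agree with prediction to about 1 px.

Run:
```python
from h import *
tipstate()
for d in(14,-4,-14):
    p2,T=tool_for(RING+d*RE[:,2]+1*RE[:,1],RE);go(p2,T)
```

```text
tip [622.5 -32.6 312.1] in ring0 [ 3.2 -2.3 59.1] F slope [-0.8 -1.5 -0.9] grip 108 t 7.3
row [-0.1168  0.0176  0.1948] [-0.0007 -0.0004 -0.0001] at [489.9 -49.3 194.3] F [ 0.3 -1.4 -1.2] t 7.3
row [-0.1685  0.0177  0.2685] [-0.0007 -0.0004 -0.0001] at [489.9 -49.3 194.3] F [ 0.3 -1.4 -1.2] t 7.3
row [-0.1973  0.0178  0.3094] [-0.0007 -0.0004 -0.0001] at [489.9 -49.3 194.3] F [ 0.3 -1.4 -1.2] t 7.3
```

```bash
python3 -m inch '[[[-0.06,0.018,0.1,0,0,0],[-0.09,0.018,0.15,0,0,0],[-0.117,0.018,0.195,0,0,0],[-0.117,0.018,0.195,0,0,0],[-0.117,0.018,0.195,0,0,0],[-0.117,0.018,0.195,0,0,0]]]'
python3 - <<'E'
from h import *
tipstate()
for d in(14,-4,-14):
    p2,T=tool_for(RING+d*RE[:,2]+1*RE[:,1],RE);go(p2,T)
E
```

```text
clock: 7.8
eef_pos: [518.9, -42.1, 160.9]
tcp_rot: [3.14, 0.175, -3.027]
contact_force: [0.2, -0.2, -1.2]
opening: 0.267
grasp_force: 108.6
tip [651.3 -25.4 278.9] in ring0 [ 0.5  1.5 14.9] F slope [-0.8 -0.2 -0.9] grip 109 t 7.8
row [-0.0001 -0.0014  0.0049] [-0.0007  0.0001 -0.    ] at [518.9 -42.1 160.9] F [ 0.2 -0.2 -1.2] t 7.8
row [-0.0517 -0.0013  0.0787] [-0.0007  0.0001 -0.    ] at [518.9 -42.1 160.9] F [ 0.2 -0.2 -1.2] t 7.8
row [-0.0804 -0.0012  0.1196] [-0.0007  0.0001 -0.    ] at [518.9 -42.1 160.9] F [ 0.2 -0.2 -1.2] t 7.8
```

```bash
python3 -m inch '[[[-0.01,0,0.02,0,0,0],[-0.02,0,0.035,0,0,0],[-0.032,0,0.05,0,0,0],[-0.042,0,0.065,0,0,0],[-0.052,0,0.079,0,0,0],[-0.052,0,0.079,0,0,0]]]'
python3 -c "
from h import *
tipstate()
p2,T=tool_for(RING-14*RE[:,2]+1*RE[:,1],RE);go(p2,T)"
```

```text
clock: 8.3
eef_pos: [532.4, -40.0, 146.7]
tcp_rot: [3.14, 0.175, -3.027]
contact_force: [0.2, 0.4, -2.5]
opening: 0.267
grasp_force: 108.6
tip [664.7 -23.2 264.8] in ring0 [ 0.2  2.1 -4.8] F slope [-1.6  0.4 -2. ] grip 109 t 8.3
row [-0.0253 -0.0039  0.0378] [-0.0007  0.0003  0.0003] at [532.4 -40.  146.7] F [ 0.2  0.4 -2.5] t 8.3
```

No contact so far, so the tip is inside the hole. I'll go deeper.

```bash
python3 -m inch '[[[-0.01,-0.003,0.014,0,0,0],[-0.02,-0.003,0.028,0,0,0],[-0.027,-0.003,0.04,0,0,0],[-0.027,-0.003,0.04,0,0,0]]]'
python3 - <<'E'
from h import *
tipstate();s=r.sense();b=r.grab_frame("scene")[:,:,::-1];t=r.grab_frame("top")[:,:,::-1]
f=lambda i,c,h,k:cv2.resize(np.ascontiguousarray(i[c[1]-h:c[1]+h,c[0]-h:c[0]+h]),None,fx=k,fy=k,interpolation=2)
cv2.imwrite("pics/c5.png",np.clip(np.hstack([f(b,(340,195),28,7),f(t,(318,125),28,7)])*1.6,0,255).astype(np.uint8))
down=-RE[:,0];T,p=tp(s);print("down-slope in tool",T.T@down)
E
```

```text
clock: 8.63
eef_pos: [539.0, -39.9, 139.7]
tcp_rot: [3.14, 0.175, -3.027]
contact_force: [0.8, -0.8, -2.0]
opening: 0.266
grasp_force: 108.6
tip [671.4 -23.1 257.8] in ring0 [ -0.    1.4 -14.3] F slope [-0.9 -0.9 -1.9] grip 109 t 8.6333
down-slope in tool [ 0.81955545 -0.00271806  0.57299343]
```

View pics/c5.png

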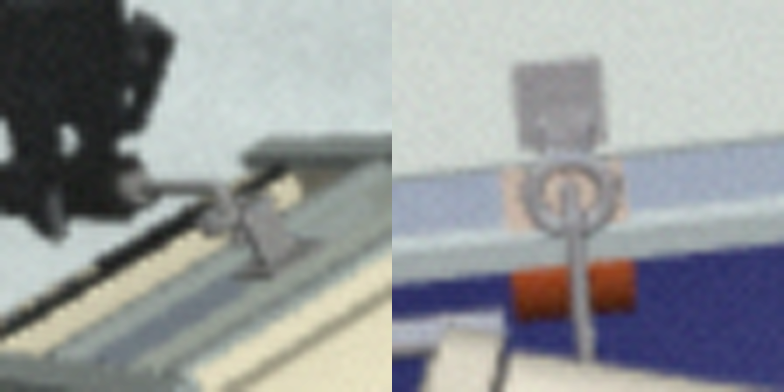

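The hook sits inside the ring in both views: the top crop shows the rod end in the hole at crop (570,190). Now I'll pull down along the slope.

```bash
python3 -m inch '[[[0.01,0,0.007,0,0,0],[0.02,0,0.014,0,0,0],[0.03,0,0.021,0,0,0],[0.04,0,0.028,0,0,0],[0.05,0,0.035,0,0,0],[0.06,0,0.042,0,0,0],[0.07,0,0.049,0,0,0],[0.082,0,0.0573,0,0,0]]]'
python3 -c "
from h import *
tipstate()"
python3 -m inch '[[[0.01,0,0.007,0,0,0],[0.02,0,0.014,0,0,0],[0.03,0,0.021,0,0,0],[0.04,0,0.028,0,0,0],[0.05,0,0.035,0,0,0],[0.06,0,0.042,0,0,0],[0.07,0,0.049,0,0,0],[0.082,0,0.0573,0,0,0]]]'
python3 -c "
from h import *
tipstate();print(r.sense()['qpos'])"
```

```text
clock: 9.4
eef_pos: [524.9, -41.6, 126.0]
tcp_rot: [3.141, 0.176, -3.027]
contact_force: [3.3, 0.3, 1.0]
opening: 0.264
grasp_force: 108.7
tip [657.1 -24.9 244.3] in ring0 [-19.8   1.3 -13.8] F slope [ 3.1 -0.1 -1.7] grip 109 t 9.4
clock: 10.07
eef_pos: [510.7, -43.2, 111.8]
tcp_rot: [3.141, 0.176, -3.027]
contact_force: [2.5, -0.1, 0.3]
opening: 0.263
grasp_force: 108.7
tip [643.  -26.4 230. ] in ring0 [-39.9   1.5 -13.8] F slope [ 2.  -0.4 -1.5] grip 109 t 10.0667
[-0.11461162  0.26473128  2.09861976  0.0715195   0.60831796 -1.85561852]
```

```bash
python3 -m inch '[[[0.01,0,0.007,0,0,0],[0.02,0,0.014,0,0,0],[0.03,0,0.021,0,0,0],[0.04,0,0.028,0,0,0],[0.05,0,0.035,0,0,0],[0.06,0,0.042,0,0,0],[0.07,0,0.049,0,0,0],[0.082,0,0.0573,0,0,0]]]' | head -1
python3 - <<'E'
from h import *
tipstate()
a=json.load(open("w2.json"));s=dict(eef_pos=np.array(a[0]),tcp_rot=a[1])
n=RE[:,2];P0=RING-24.5*n
for y in(120,170,183,192,325,352):
    o,d=ray("wrist",(200+369/3,y/3),s);X=o+d*((P0-o)@n)/(d@n);print(y,np.round(RE.T@(X-P0),1))
E
```

```text
clock: 10.73
tip [628.9 -28.1 215.8] in ring0 [-60.    1.5 -13.8] F slope [ 2.3 -0.6 -1.6] grip 109 t 10.7333
120 [-167.1   -0.3    0. ]
170 [-132.6   -0.2   -0. ]
183 [-124.1   -0.2   -0. ]
192 [-1.183e+02 -1.000e-01 -0.000e+00]
325 [-41.6   0.1  -0. ]
352 [-27.8   0.1  -0. ]
```

```bash
python3 -m inch '[[[0.0082,0,0.0057,0,0,0],[0.0164,0,0.0114,0,0,0],[0.0246,0,0.0172,0,0,0],[0.0328,0,0.023,0,0,0],[0.041,0,0.0286,0,0,0],[0.049,0,0.0343,0,0,0],[0.057,0,0.04,0,0,0],[0.0615,0,0.043,0,0,0]]]' | head -1
python3 -c "
from h import *
tipstate()"
python3 -m inch '[[[0.004,0,0.0028,0,0,0],[0.008,0,0.0056,0,0,0],[0.012,0,0.0084,0,0,0],[0.016,0,0.0112,0,0,0],[0.02,0,0.014,0,0,0],[0.024,0,0.0168,0,0,0]]]' | head -1
python3 -c "
from h import *
tipstate()"
```

```text
clock: 11.4
tip [618.2 -29.2 205. ] in ring0 [-75.3   1.6 -13.8] F slope [ 2.7 -1.2 -0.9] grip 109 t 11.4
clock: 11.9
tip [614.3 -29.7 201.1] in ring0 [-80.8   1.6 -13.8] F slope [ 2.6 -2.4 -1.9] grip 109 t 11.9
```

```bash
for i in 1; do python3 -m inch '[[[0.003,0,0.0021,0,0,0],[0.006,0,0.0042,0,0,0],[0.009,0,0.0063,0,0,0],[0.012,0,0.0084,0,0,0],[0.015,0,0.0105,0,0,0],[0.018,0,0.0126,0,0,0]]]' | head -1; done
python3 -c "
from h import *
tipstate()"
python3 -m inch '[[[0.003,0,0.0021,0,0,0],[0.006,0,0.0042,0,0,0],[0.009,0,0.0063,0,0,0],[0.012,0,0.0084,0,0,0]]]' | head -1
python3 -c "
from h import *
tipstate()"
```

```text
clock: 12.4
tip [611.2 -30.  198. ] in ring0 [-85.2   1.6 -13.8] F slope [ 2.1 -1.9 -1.8] grip 109 t 12.4
clock: 12.73
tip [609.1 -30.3 195.9] in ring0 [-88.2   1.6 -13.8] F slope [ 2.6 -1.5 -1.5] grip 109 t 12.7333
```

```bash
python3 -m inch '[[[0.003,0,0.0021,0,0,0],[0.006,0,0.0042,0,0,0],[0.009,0,0.0063,0,0,0],[0.012,0,0.0084,0,0,0]]]' | head -1
python3 -c "
from h import *
tipstate()"
```

```text
clock: 13.07
tip [607.1 -30.5 193.8] in ring0 [-91.1   1.6 -13.9] F slope [ 2.4 -2.6 -1.2] grip 109 t 13.0667
```

```bash
python3 -m inch '[[[0.003,0,0.0021,0,0,0],[0.006,0,0.0042,0,0,0],[0.009,0,0.0063,0,0,0]]]' | head -1
python3 -c "
from h import *
tipstate()"
```

```text
clock: 13.32
tip [605.6 -30.7 192.3] in ring0 [-93.2   1.6 -13.8] F slope [ 2.3 -2.2 -1.6] grip 109 t 13.3167
```

```bash
python3 -m inch '[[[0.003,0,0.0021,0,0,0],[0.006,0,0.0042,0,0,0],[0.009,0,0.0063,0,0,0]]]' | head -1
python3 -c "
from h import *
tipstate()"
```

```text
clock: 13.57
tip [605.  -30.9 191.6] in ring0 [-94.1   1.5 -13.9] F slope [ 6.9 -1.3 -1.9] grip 109 t 13.5667
```

```bash
python3 -m inch '[[[0.003,0,0.0021,0,0,0],[0.006,0,0.0042,0,0,0],[0.009,0,0.0063,0,0,0]]]' | head -1
python3 -c "
from h import *
tipstate()"
```

```text
clock: 13.82
tip [605.1 -31.2 191.6] in ring0 [-94.1   1.2 -14. ] F slope [13.2  0.6 -1.6] grip 109 t 13.8167
```

```bash
python3 -m inch '[[[0.001,0,0.0007,0,0,0],[0.002,0,0.0014,0,0,0],[0.002,0,0.0014,0,0,0]]]' | head -1
python3 -c "
from h import *
tipstate()"
```

```text
clock: 14.07
tip [605.1 -31.2 191.6] in ring0 [-94.1   1.2 -14. ] F slope [12.  -0.2 -1.4] grip 109 t 14.0667
```

```bash
python3 -m inch '[[[0.0015,0,0.001,0,0,0],[0.003,0,0.0021,0,0,0],[0.003,0,0.0021,0,0,0],[0.003,0,0.0021,0,0,0]]]' | head -1
python3 -c "
from h import *
tipstate()"
```

```text
clock: 14.4
tip [605.1 -31.3 191.5] in ring0 [-94.2   1.1 -14. ] F slope [13.5  0.9 -1.1] grip 110 t 14.4
```

```bash
python3 -m inch '[[[0.002,0,0.0014,0,0,0],[0.003,0,0.0021,0,0,0],[0.003,0,0.0021,0,0,0],[0.003,0,0.0021,0,0,0],[0.003,0,0.0021,0,0,0]]]' | head -1
python3 -c "
from h import *
tipstate()"
```

```text
clock: 14.82
tip [605.1 -31.3 191.5] in ring0 [-94.2   1.  -14. ] F slope [15.   1.  -1.2] grip 110 t 14.8167
```

```bash
for i in 1 2 3 4; do python3 -m inch '[[[0,0,0,0,0,0],[0,0,0,0,0,0],[0,0,0,0,0,0],[0,0,0,0,0,0],[0,0,0,0,0,0],[0,0,0,0,0,0],[0,0,0,0,0,0],[0,0,0,0,0,0]]]' | head -1
python3 -c "
from h import *
tipstate()"; done
```

```text
clock: 15.48
tip [605.1 -31.4 191.5] in ring0 [-94.2   1.  -14. ] F slope [14.9  0.8 -2.1] grip 110 t 15.4833
clock: 16.15
tip [605.1 -31.4 191.5] in ring0 [-94.2   1.  -14. ] F slope [15.   0.5 -1.6] grip 110 t 16.15
clock: 16.82
tip [605.1 -31.4 191.5] in ring0 [-94.1   1.  -14. ] F slope [15.9  0.3 -1.7] grip 110 t 16.8167
clock: 17.48
tip [605.1 -31.4 191.5] in ring0 [-94.2   1.  -14. ] F slope [16.1  0.9 -1.2] grip 110 t 17.4833
```

```bash
python3 -m inch '[[[-0.01,0,-0.007,0,0,0],[-0.02,0,-0.014,0,0,0],[-0.03,0,-0.021,0,0,0],[-0.04,0,-0.028,0,0,0],[-0.045,0,-0.0315,0,0,0],[-0.045,0,-0.0315,0,0,0],[-0.045,0,-0.0315,0,0,0]]]' | head -1
python3 -c "
from h import *
tipstate();s=r.sense();T,p=tp(s);print('out',T.T@RE[:,2]/200)"
```

```text
clock: 18.07
tip [608.3 -30.2 195. ] in ring0 [-89.3   1.8 -13.9] F slope [-1.9  1.3 -1.2] grip 108 t 18.0667
out [ 2.86891037e-03 -3.74353766e-06 -4.09503837e-03]
```

```bash
python3 -m inch '[[[0.003,0,-0.014,0,0,0],[0.015,0,-0.03,0,0,0],[0.028,0,-0.048,0,0,0],[0.04,0,-0.066,0,0,0],[0.052,0,-0.084,0,0,0],[0.064,0,-0.1,0,0,0]]]' | head -1
python3 -c "
from h import *
tipstate()"
python3 -m inch '[[[0.05,0,-0.07,0,0,0],[0.15,0,-0.22,0,0,0],[0.25,0,-0.36,0,0,0],[0.25,0,-0.36,0,0,0],[0.25,0,-0.36,0,0,0]]]' | head -1
python3 - <<'E'
from h import *
tipstate();s=r.sense();t=r.grab_frame("top")[:,:,::-1];b=r.grab_frame("scene")[:,:,::-1]
f=lambda i,c,h,k:cv2.resize(np.ascontiguousarray(i[c[1]-h:c[1]+h,c[0]-h:c[0]+h]),None,fx=k,fy=k,interpolation=2)
cv2.imwrite("pics/c6.png",np.clip(np.hstack([f(b,(340,205),50,4),f(t,(318,130),50,4)])*1.6,0,255).astype(np.uint8))
d=json.load(open("g.json"));Rg=R.from_euler("xyz",d[3]).as_matrix()
for h in(200,60,15):go(np.array(d[2])+[0,0,h],Rg)
E
```

```text
clock: 18.57
tip [592.4 -32.2 213.5] in ring0 [-87.5   1.7  10.5] F slope [-0.3  0.6 -1.8] grip 108 t 18.5667
clock: 18.98
tip [531.1 -39.6 277.3] in ring0 [-86.2   1.5  99.3] F slope [-1.6 -0.2 -1.7] grip 109 t 18.9833
row [-0.1226 -1.4303 -0.4349] [-0.0178  0.2493  0.0815] at [399.6 -56.2 157.2] F [-0.8  0.2 -2.9] t 19.0833
row [ 6.0000e-04 -1.4309e+00  2.5410e-01] [-0.0178  0.2493  0.0815] at [399.6 -56.2 157.2] F [-0.8  0.2 -2.9] t 19.0833
row [ 0.0401 -1.4311  0.4756] [-0.0178  0.2493  0.0815] at [399.6 -56.2 157.2] F [-0.8  0.2 -2.9] t 19.0833
```

View pics/c6.png

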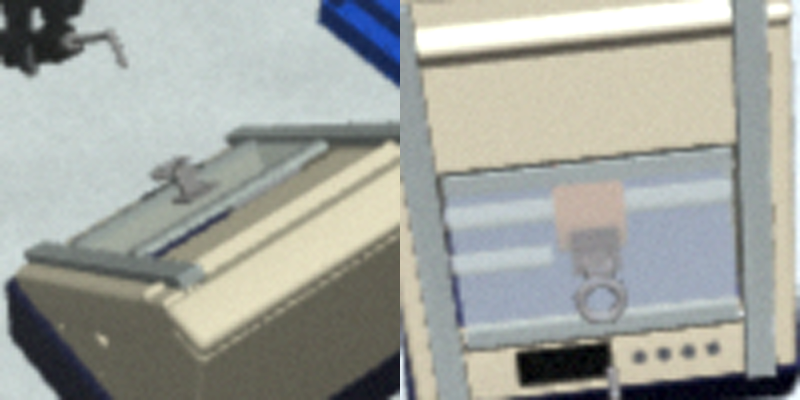

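The shield is fully down and the hook is clear of the ring, which sits at crop (600,298) in the top view. Now I return to the cradle.

```bash
python3 -m inch '[[[-0.12,-0.1,-0.43,0,0,0],[-0.12,-0.4,-0.43,0,0,0],[-0.12,-0.7,-0.43,0,0,0],[-0.12,-0.7,-0.43,0,0,0],[-0.12,-0.7,-0.43,0,0,0],[-0.12,-0.7,-0.43,0,0,0]]]' | head -2
python3 -m inch '[[[0,-0.73,0,-0.018,0.249,0.0815],[0,-0.73,0,-0.018,0.249,0.0815],[0,-0.73,0,-0.018,0.249,0.0815],[0,-0.73,0,-0.018,0.249,0.0815],[0,-0.73,0,-0.018,0.249,0.0815],[0,-0.73,0,-0.018,0.249,0.0815],[0,-0.73,0,-0.018,0.249,0.0815],[0,-0.73,0,-0.018,0.249,0.0815]]]' | head -3
python3 - <<'E'
from h import *
tipstate()
d=json.load(open("g.json"));Rg=R.from_euler("xyz",d[3]).as_matrix()
for h in(60,15,0):go(np.array(d[2])+[0,0,h],Rg)
E
```

```text
clock: 19.58
eef_pos: [425.7, -198.1, 246.0]
clock: 20.25
eef_pos: [441.9, -338.2, 240.8]
tcp_rot: [3.138, -0.62, 3.004]
tip [ 618.1 -361.3  228.2] in ring0 [ -86.5 -328.2   30.2] F slope [-2.4  1.4 -1.4] grip 109 t 20.25
row [-0.3864 -0.0086  0.5461] [ 0.0005 -0.0029  0.0008] at [ 441.9 -338.2  240.8] F [-0.9  1.3 -2.7] t 20.25
row [-0.5171 -0.0092  0.7292] [ 0.0005 -0.0029  0.0008] at [ 441.9 -338.2  240.8] F [-0.9  1.3 -2.7] t 20.25
row [-0.5607 -0.0095  0.7903] [ 0.0005 -0.0029  0.0008] at [ 441.9 -338.2  240.8] F [-0.9  1.3 -2.7] t 20.25
```

```bash
python3 -m inch '[[[-0.15,-0.005,0.2,0,-0.003,0],[-0.28,-0.009,0.4,0,-0.003,0],[-0.386,-0.009,0.546,0,-0.003,0],[-0.386,-0.009,0.546,0,-0.003,0],[-0.386,-0.009,0.546,0,-0.003,0],[-0.386,-0.009,0.546,0,-0.003,0]]]' | head -1
python3 - <<'E'
from h import *
s=r.sense();tipstate(s);b=r.grab_frame("scene")[:,:,::-1];A,p=pole(s)
print([np.round(proj("scene",p+A@q),1) for q in([165,0,0],[165,0,-30],[75,0,0])])
c=proj("scene",p+A@[120,0,0]).astype(int);print(c)
cv2.imwrite("pics/c7.png",np.clip(cv2.resize(np.ascontiguousarray(b[c[1]-40:c[1]+40,c[0]-40:c[0]+40]),None,fx=7,fy=7,interpolation=2)*1.6,0,255).astype(np.uint8))
d=json.load(open("g.json"));Rg=R.from_euler("xyz",d[3]).as_matrix()
for h in(15,0):go(np.array(d[2])+[0,0,h],Rg)
E
```

```text
clock: 20.75
tip [ 617.6 -364.3  103.6] in ring0 [-175.2 -331.1  -57.3] F slope [-0.4  0.8 -0.6] grip 109 t 20.75
[array([247.4, 253.3]), array([248.7, 258. ]), array([240.6, 232. ])]
[243 242]
row [-0.1423  0.0098  0.217 ] [-0.0002  0.0037  0.0001] at [ 441.9 -341.5  113.8] F [-0.3 -1.6 -1. ] t 20.8
row [-0.1846  0.0098  0.2789] [-0.0002  0.0037  0.0001] at [ 441.9 -341.5  113.8] F [-0.3 -1.6 -1. ] t 20.8
```

View pics/c7.png

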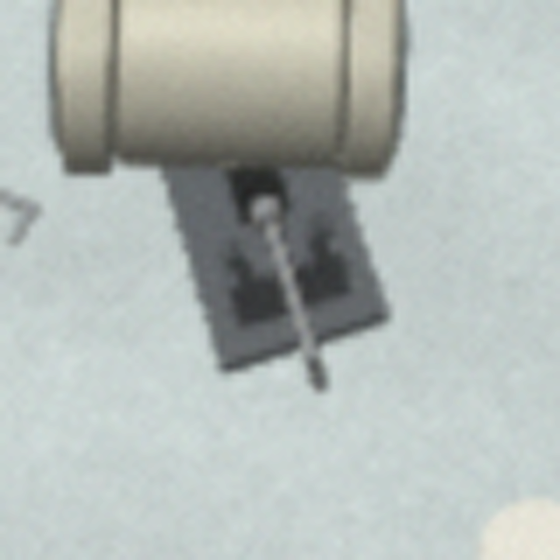

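The pole hasn't slipped: the hook corner is at (248,254.1) against a predicted (247.4,253.3). I'll lower it.

```bash
python3 -m inch '[[[-0.03,0.01,0.05,0,0.0037,0],[-0.07,0.01,0.11,0,0.0037,0],[-0.1,0.01,0.155,0,0.0037,0],[-0.1,0.01,0.155,0,0.0037,0],[-0.1,0.01,0.155,0,0.0037,0],[-0.1,0.01,0.155,0,0.0037,0]]]' | head -1
python3 - <<'E'
from h import *
d=json.load(open("g.json"));Rg=R.from_euler("xyz",d[3]).as_matrix()
for h in(15,0):go(np.array(d[2])+[0,0,h],Rg)
E
```

```text
clock: 21.3
row [-0.0423 -0.0018  0.0502] [ 0.0001 -0.0009  0.0002] at [ 440.1 -338.9   75. ] F [-0.8 -1.4 -1.6] t 21.3
row [-0.0855 -0.0019  0.1115] [ 0.0001 -0.0009  0.0002] at [ 440.1 -338.9   75. ] F [-0.8 -1.4 -1.6] t 21.3
```

```bash
python3 -m inch '[[[-0.02,0,0.025,0,0,0],[-0.04,0,0.05,0,0,0],[-0.055,0,0.07,0,0,0],[-0.07,0,0.09,0,0,0],[-0.08,0,0.104,0,0,0],[-0.085,0,0.111,0,0,0],[-0.085,0,0.111,0,0,0],[-0.085,0,0.111,0,0,0]]]' | head -1
python3 - <<'E'
from h import *
d=json.load(open("g.json"));Rg=R.from_euler("xyz",d[3]).as_matrix()
go(np.array(d[2]),Rg);tipstate();print(r.sense()["wrist_torque"])
E
```

```text
clock: 21.97
row [-0.001  -0.0023  0.0003] [ 0.0001 -0.0009  0.0002] at [ 441.1 -339.    47.1] F [-0.4  0.6  0. ] t 21.9667
tip [ 617.4 -362.3   35.6] in ring0 [-223.3 -329.1 -105.4] F slope [-0.2  0.7  0.2] grip 109 t 21.9667
[-0.05557504 -0.2413103   0.00951793]
```

Seated. I'll open the gripper, then back out along the tool axis.

```bash
python3 -m inch '[[[0,0,0,0,0,0],[0,0,0,0,0,0],[0,0,0,0,0,0],[0,0,0,0,0,0],[0,0,0,0,0,0],[0,0,0,0,0,0],[0,0,0,0,0,0],[0,0,0,0,0,0]]]' 1 | tail -2
python3 -m inch '[[[0,0,-0.05,0,0,0],[0,0,-0.15,0,0,0],[0,0,-0.35,0,0,0],[0,0,-0.55,0,0,0],[0,0,-0.75,0,0,0],[0,0,-0.95,0,0,0],[0,0,-0.95,0,0,0],[0,0,-0.95,0,0,0]]]'
python3 - <<'E'
from h import *
s=r.sense();im=r.grab_frame("wrist")[:,:,::-1];b=r.grab_frame("scene")[:,:,::-1]
w=np.vstack([cv2.resize(np.ascontiguousarray(im[60:360,120:520]),(400,300)),cv2.resize(np.ascontiguousarray(b[170:320,200:400]),(400,300))])
cv2.imwrite("pics/c8.png",w);cv2.imwrite("pics/w8.png",im)
print(s["eef_pos"],proj("wrist",SEAT+RC@[-75,0,14],s),proj("wrist",SEAT+RC@[75,0,14],s))
E
```

```text
opening: 1.0
grasp_force: 0.0
clock: 23.3
eef_pos: [551.6, -354.9, 204.8]
tcp_rot: [-3.141, -0.609, 3.001]
contact_force: [-1.0, 0.9, -1.1]
opening: 1.004
grasp_force: 0.0
[ 551.6398127  -354.8810994   204.81438352] [324.50747582 107.66462713] [325.20607449 248.45183119]
```

View pics/c8.png

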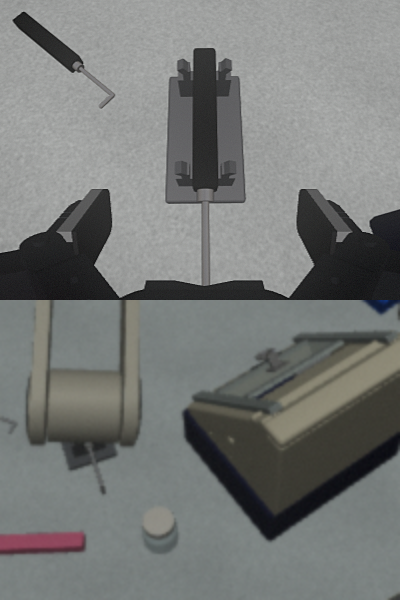

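The grip is back in both forks. In the wrist view its ends are at about (324,108) and (325,250), as predicted, and the shield is shut. I'm handing in.

```bash
python3 -c "
from rig import r
print(r.sign_off())"
```

```text
the job is handed in; nothing more can be done
None
```

The job is handed in with no verdict returned: the shield is shut and was held on its seal at about 16 N for over 2 s, and the pole is back in its cradle, hook forward and down, with the gripper open and clear.

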